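# Seat a push block squarely on the pinning stand

## Task

Pick up the wooden push block (flat base with an upright rib) and set it down gently on the small raised plate of the pinning stand, a little clear of the two stops. Slide it over the plate until its long edge is pressed home against the long stop, then along that stop until its end is pressed home against the end stop: feel for each stop and press for about half a second with 6 to 12 N, never more than 18 N and hardly bearing down, so that the stand never takes over 25 N in all. Let go and leave it flat and square at both stops, centred so that no edge overhangs the plate, with everything else on the bench left where it was.

Things in the scene. Friction and masses are not known exactly. Their poses are not given: they have to be found in the camera images.
- block_centre (a point): centre, half-way up (29 mm above the underside), of the push block: a flat wooden base 96 mm long (its x) by 70 mm wide (its y) by 18 mm thick, with a fixed upright rib 76 mm long (x), 26 mm wide (y) and 40 mm high centred on it, 58 mm high in all; 0.11 to 0.23 kg; it stands on the bench rib up. Symmetrical, so either way round is right. Axes: x along the rib, y across it, z up.
- stand: pinning stand, bolted down: dark steel foot 130 x 100 x 8 mm, a pillar, and a small flat bare steel plate 104 mm (x) by 78 mm (y) whose top is 48 mm above the origin. Origin: on the bench under the plate's centre. x along the plate's long side towards the end stop, y towards the long stop, z up. With the block home against both stops its centre lies straight above this origin, its rib along x, 4 mm of plate left on every side.
- long_stop: rigid aluminium strip on the stand's +y long edge, 8 mm thick, 76 mm long, from x = -42 to +34 mm; its face is flat, lies at y = +35 mm from the stand's origin, looks to -y and rises 10 mm above the plate. Origin and axes as the stand. Friction of plate and stops is 0.5 to 0.7: a block pressed down while pushed noses down and can stick short of a stop, and its drag (2 to 5 N) is not the stop.
- end_stop: rigid aluminium strip on the stand's +x short edge, 8 mm thick, 50 mm long, from y = -31 to +19 mm; its face is flat, lies at x = +48 mm from the stand's origin, looks to -x and rises 10 mm above the plate. Same origin and axes as the stand.
- offcut: plain rectangular wood offcut, 110 x 55 x 20 mm, no rib; origin at the centre of its underside; bystander
- brad_box: cardboard box of brads, 90 x 50 x 35 mm; origin at the centre of its underside; bystander
- sanding_block: grey sanding block, 95 x 60 x 25 mm; origin at the centre of its underside; bystander
- mallet: hammer lying on the bench, about 0.3 m long; bystander
- glue: white glue bottle with a cap, 60 mm in diameter, 150 mm high, standing; origin at the centre of its underside; bystander
- hinge: steel cabinet hinge, about 115 x 35 x 14 mm, lying; origin under its round cup; bystander
Not all that is in view belongs to the job. Of the things that look like the part that bears block_centre, take the one that is nearest to the robot's base at the start.

How it is judged:
By the outcome, as a careful person would: the job done as asked, in the order asked, and still so for the second after the job is handed in, with the robot touching nothing.
It also fails if it takes over 64 s, if anything falls off the work surface, if the arm or the gripper's body presses on something with over 40 N, if the wrist force passes 120 N, or if a joint passes its speed limit or range.

## Robot

A 6-joint arm with a two-finger parallel gripper is mounted at the origin on the work surface. World frame = base frame: x ahead of the robot, y to its left, z up, the work surface at z = 0. Lengths are in m, angles in rad, forces in N, time in s.
With the tool pointing down it reaches from about 0.35 to 0.975 m from the base axis. Payload 4.9 kg.
Tool frame: the origin (TCP) lies at the very end of the fingers, on their centre line; the grasp point (between the pads) lies 19 mm behind it; z points along the fingers, y is the line along which they close (so a half turn about z gives the same grasp; the last joint's range is limited). The gripper opens to 85 mm and grips with 20 to 120 N. Pads are 22 mm wide; open, the fingers measure 114 mm over their backs; the gripper's body (76 mm by 85 mm) begins 54 mm behind the grasp point. The pads swing forward as they close: fully open they stand 13 mm farther back than shut.
Start: joints at [1.227, 0.053, 1.613, -0, 1.476, -0.119], TCP at [0.139, 0.609, 0.231] pointing down, gripper open.
Joint ranges: [-3.01, 3.01], [-1.01, 2.22], [0.06, 2.58], [-1.02, 4.17], [0.09, 2.62], [-3.14, 3.14]. Speed limits (rad/s): [2.57, 2.57, 3.14, 3.14, 3.14, 3.14].

## Interface

Orientations are given as a unit quaternion [w, x, y, z].
In Python, from plant import manip gives the robot as it stands.
- The arm moves only by the tool play_rows, never from a script. Its argument "series" is a list that holds one entry, the list of rows, each a list of 7 numbers: the shift along the world's x, y, z in m, then the turn, a rotation vector about the world's x, y, z in degrees, then the opening, from 0 (shut) to 1 (fully open). In form: [[[dx, dy, dz, rx, ry, rz, grip], ...]]. A call has 1 to 10 rows; each row shifts and turns the commanded pose from where the row before left it; what a row does not reach is not made up. A row lasts 1/10 s, in which the tool goes at most 50 mm and 8.59 degrees, less where a joint would pass 70% of its speed; a pose out of reach is approached as far as the arm can. A call with a gripper value outside its range is refused whole. The fingers move at their own pace and stop on an object; the grip force is fixed at half the most. Time passes only in rows, so rows that do not move let the fingers close. It gives the time, the measured TCP pose, the force, the opening and the grip force at its end, in the units of the state.
- manip.state(): the state, without advancing time (a new reading comes with each control period).
- manip.grab_frame(name): name is "scene" or "top" or "wrist"; returns a dict with "frame" (400x640x3 uint8, blue, green, red), "mtx" (3x3 intrinsics, pixels), "R" (3x3) and "t" (3): a world point X has camera coordinates R X + t. Camera axes: x right, y down, z forward; pixel columns grow to the right and rows downward; lengths in m; the calibration is good to about 2 mm. A picture is of the moment at which its call begins. There is no depth.
- manip.job_done(): hands the job in; it is judged then, once.
The state is a dict: "time": time; "joint_pos": joint angles; "joint_vel": joint speeds; "joint_efforts": joint torques, N m; "tool_pos": TCP position; "tool_rot": TCP orientation; "contact_force": force on the tool from outside, world axes, zero at the start; "ft_torque": the same for the moment, N m; "gripper_width": opening from 0.0 (shut) to 1.0 (fully open); "grasp_force": force on a finger pad.
Only numpy, scipy, OpenCV 4.12 (cv2) and the standard library are available. Lean on these libraries where they do the work, as an engineer would, in place of code of your own. Each camera call takes 0.05 s, during which the arm holds its last target. There are 200 camera calls.

## Working session

There is one attempt and no reset: what is moved stays moved. The work goes in short steps, Python scripts to look and compute and a tool call to move; the robot and the scene stay as the last step left them, time stands still between calls to the robot, and variables do not carry over. Pictures are saved under pics/ and viewed, at most 10 in all, crops included, and the job is handed in when it is done.

Besides the shell and the picture viewer there is one more tool, called after "Emit:" as name(argument=value, ...) on one line, values as JSON. play_rows: Moves the arm, as the interface text tells. Its arguments: {"type":"object","properties":{"series":{"type":"array"}},"required":["series"]}

```bash
mkdir -p pics; ls
cat > h.py <<'E'
import numpy as np,cv2
from plant import manip
def ray(f,px,z):
    K,R,t=[np.array(f[k],float) for k in("mtx","R","t")]; t=t.ravel()
    C=-R.T@t; d=R.T@np.linalg.inv(K)@np.array([px[0],px[1],1.])
    return C+d*(z-C[2])/d[2]
def proj(f,X):
    K,R,t=[np.array(f[k],float) for k in("mtx","R","t")]
    c=K@(R@np.array(X,float)+t.ravel()); return c[:2]/c[2]
E
python3 - <<'E'
from h import *
import pickle
F={n:manip.grab_frame(n) for n in("scene","top","wrist")}
pickle.dump(F,open("f0.pkl","wb"))
for n in F: cv2.imwrite(f"pics/{n}0.png",F[n]["frame"]); print(n,-np.array(F[n]["R"]).T@np.array(F[n]["t"]).ravel())
print(manip.state())
E
```

```text
pics
scene [ 1.26352016 -0.03629688  1.05720505]
top [ 0.29321743 -0.0163797   1.46361504]
wrist [0.06822832 0.62597474 0.37250943]
{'time': 0.15, 'joint_pos': array([ 1.22701623e+00,  5.32355256e-02,  1.61398882e+00, -2.55846117e-05,
        1.47600959e+00, -1.18999632e-01]), 'joint_vel': array([ 0.00057437, -0.00386104, -0.00128636,  0.00097822,  0.00163212,
       -0.00232137]), 'joint_efforts': array([ 4.63352480e-04, -3.94237912e+01, -3.70722985e+01, -6.34257208e-05,
        4.54375462e-03, -4.04266615e-06]), 'tool_pos': array([0.13914631, 0.60880684, 0.23032054]), 'tool_rot': array([-1.75804193e-04,  1.12152519e-01,  9.93690666e-01, -8.01692739e-04]), 'contact_force': array([-0.33380634, -0.11283193, -0.10618217]), 'ft_torque': array([ 0.00195016, -0.03020647, -0.0744695 ]), 'grasp_force': 0.0, 'gripper_width': 0.9964863369423345}
```

View pics/top0.png

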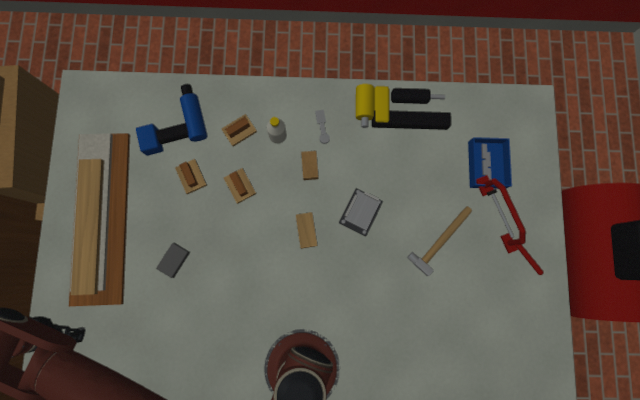

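View pics/scene0.png

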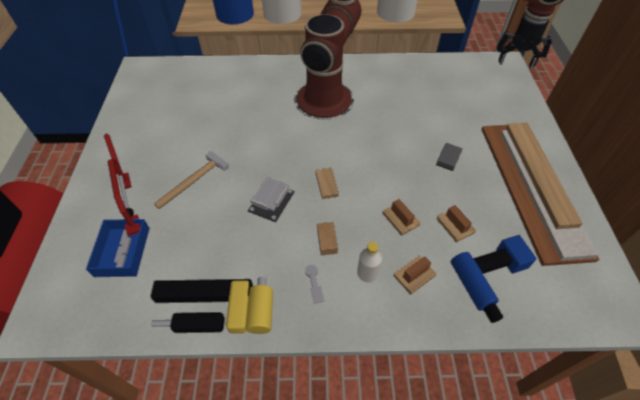

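The top view shows three push-block look-alikes, at (191,176), (240,185) and (239,129). The stand is at (361,212), and the offcut (306,230) and brad box (310,165) have no rib. The block at (240,185) looks nearest to the base. I'll check it with ray casts and one close crop.

Run:
```python
from h import *
import pickle
F=pickle.load(open("f0.pkl","rb"))
T,S=F["top"],F["scene"]
for p in[(191,176),(240,185),(239,129),(361,212)]:
    P=ray(T,p,.03 if p[0]!=361 else .048);print(p,P.round(3),np.hypot(*P[:2]).round(3),proj(S,P).round())
def crop(f,c,w=66,h=50,s=6): 
    x,y=c[0]-w//2,c[1]-h//2
    return cv2.resize(f["frame"][y:y+h,x:x+w],None,fx=s,fy=s,interpolation=cv2.INTER_CUBIC)
o=np.vstack([np.hstack([crop(T,(240,185)),crop(T,(361,212))]),np.hstack([crop(S,(402,216)),crop(S,(271,198))])])
cv2.imwrite("pics/c1.png",cv2.convertScaleAbs(o,alpha=1.5))
```

```text
(191, 176) [0.586 0.375 0.03 ] 0.696 [455. 219.]
(240, 185) [0.561 0.216 0.03 ] 0.601 [400. 213.]
(239, 129) [0.748 0.23  0.03 ] 0.783 [415. 269.]
(361, 212) [ 0.481 -0.174  0.048] 0.511 [271. 190.]
```

View pics/c1.png

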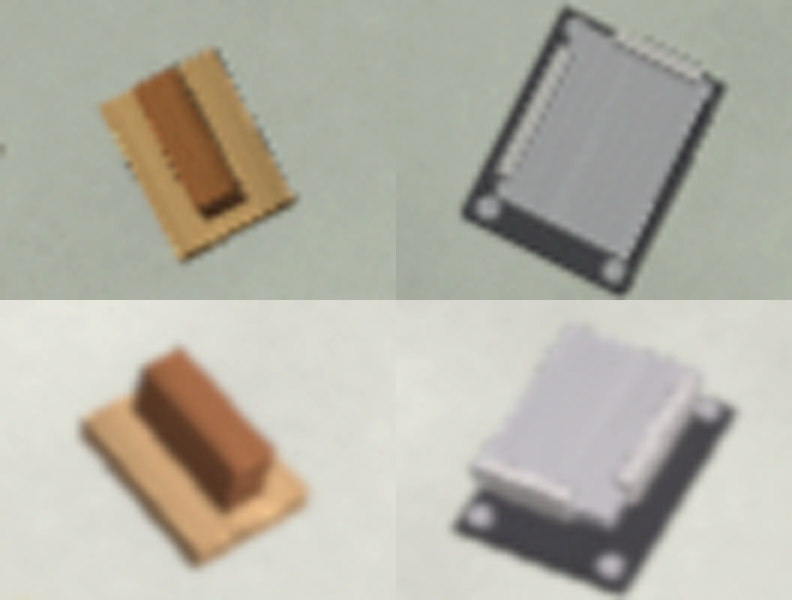

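The crop confirms the choice: a ribbed block, yaw about 28°, and nearest to the base at 0.60 m. It also shows the stand with the long stop on its upper-left side and the end stop towards the upper right, so its yaw is about -26°. Next I'll work out rough poses from the corners and plan the wrist views.

Run:
```python
from h import *
import pickle
F=pickle.load(open("f0.pkl","rb"))
T,W=F["top"],F["wrist"]
def pts(c,o,ox,z): return np.array([ray(T,((x-ox+.5)/6-.5+o[0],(y+.5)/6-.5+o[1]),z) for x,y in c])
b=pts([(102,105),(213,48),(293,200),(183,260)],(207,160),0,.016)
s=pts([(567,8),(723,85),(624,292),(465,215)],(328,187),396,.008)
for q in(b,s):
    print(q.mean(0).round(4),np.linalg.norm(np.diff(q,axis=0),axis=1).round(4),np.degrees(np.arctan2(*(q[1]-q[2])[[1,0]])),np.degrees(np.arctan2(*(q[0]-q[3])[[1,0]])))
R,t=np.array(W["R"]),np.array(W["t"]).ravel()
print(W["mtx"]); 
X=manip.state()["tool_pos"]
print("cam axis fwd",R[2],"ray at z=.03",ray(W,(320,200),.03)-X, "tool pt px",proj(W,X))
```

```text
[0.563  0.2198 0.016 ] [0.0674 0.0958 0.067 ] 29.907360056615765 30.12491712828509
[ 0.4882 -0.1774  0.008 ] [0.0949 0.1262 0.0949] -25.092380980444982 -25.12790740457876
[[350.88216774   0.         324.34909131]
 [  0.         350.88216774 199.51199946]
 [  0.           0.           1.        ]]
cam axis fwd [ 0.27703935 -0.0654127  -0.95862943] ray at z=.03 [ 0.02758998 -0.01063912 -0.20032054] tool pt px [322.89027055 265.33673845]
```

Emit:
play_rows(series=[[[0.03,-0.028,0,0,0,3.1,1],[0.03,-0.028,0,0,0,3.1,1],[0.03,-0.028,0,0,0,3.1,1],[0.03,-0.028,0,0,0,3.1,1],[0.03,-0.028,0,0,0,3.1,1],[0.03,-0.028,0,0,0,3.1,1],[0.03,-0.028,0,0,0,3.1,1],[0.03,-0.028,0,0,0,3.1,1],[0.03,-0.028,0,0,0,3.1,1],[0.03,-0.028,0,0,0,3.1,1]]])

```text
time: 1.15
tool_pos: [0.4402, 0.3278, 0.2311]
tool_rot: [-0.0, -0.159, 0.987, 0.0]
contact_force: [1.0, -0.5, -0.5]
gripper_width: 0.999
grasp_force: 0.0
```

Emit:
play_rows(series=[[[0.03,-0.028,-0.01,0,0,3,1],[0.03,-0.028,-0.01,0,0,3,1],[0.03,-0.028,-0.01,0,0,3,1],[0.03,-0.025,0,0,0,3,1],[0,0,0,0,0,0,1],[0,0,0,0,0,0,1]]])

```text
time: 1.75
tool_pos: [0.5594, 0.2197, 0.2008]
tool_rot: [-0.001, -0.259, 0.966, 0.0]
contact_force: [-0.1, 0.7, -0.1]
gripper_width: 1.001
grasp_force: 0.0
```

Run:
```python
from h import *
import pickle
f=manip.grab_frame("wrist");pickle.dump(f,open("f1.pkl","wb"));cv2.imwrite("pics/w1.png",f["frame"])
s=manip.state();print(s["tool_pos"],s["tool_rot"],s["contact_force"])
```

```text
[0.55888761 0.22042886 0.20098445] [-4.29893761e-04 -2.59535332e-01  9.65733492e-01  2.21530927e-04] [ 0.84908912 -0.34553393 -0.02274752]
```

View pics/w1.png

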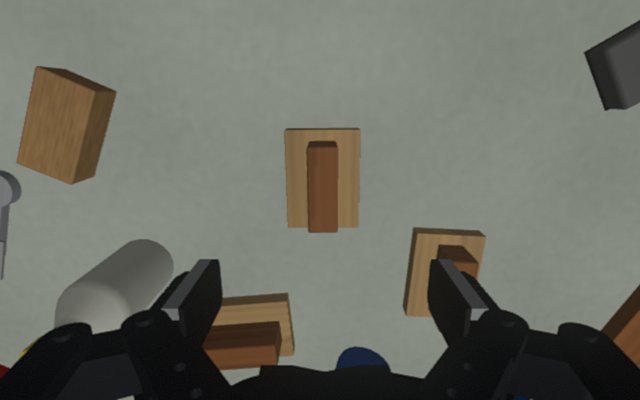

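The wrist view shows the chosen block upright at about (322,180), nearly square to the image. The two look-alikes sit lower, partly behind the fingers. I'll segment the base and rib and measure them.

Run:
```python
from h import *
import pickle
f=pickle.load(open("f1.pkl","rb"));im=f["frame"]
hsv=cv2.cvtColor(im,cv2.COLOR_BGR2HSV)
roi=np.zeros(im.shape[:2],np.uint8);roi[110:250,270:380]=1
m=((hsv[...,1]>70).astype(np.uint8))*roi
print("base hsv",hsv[180,295],hsv[180,350],"rib",hsv[180,322],hsv[228,322],"bg",hsv[180,275])
def quad(m):
    c=max(cv2.findContours(m,cv2.RETR_EXTERNAL,cv2.CHAIN_APPROX_NONE)[0],key=cv2.contourArea)
    r=cv2.minAreaRect(c); return cv2.boxPoints(r),r
for nm,mm,zs in(("all",m,(.018,)),("rib",m*((hsv[...,2]<hsv[180,295][2]*.75).astype(np.uint8)),(.058,))):
    b,r=quad(mm);print(nm,r)
    for z in zs:
        q=np.array([ray(f,p,z) for p in b]);e=np.diff(q,axis=0)
        print(q.mean(0).round(4),np.linalg.norm(e,axis=1).round(4),np.degrees(np.arctan2(e[:,1],e[:,0])).round(1))
        print(b.round(1).tolist())
```

```text
base hsv [ 18 112 125] [ 18 113 135] rib [ 13 147 104] [ 13 144 106] bg [ 47  17 135]
all ((322.0, 180.0), (104.0, 74.0), 90.0)
[0.5659 0.222  0.018 ] [0.0674 0.1017 0.0735] [120.   31.7 -60. ]
[[285.0, 128.0], [359.0, 128.0], [359.0, 232.0], [285.0, 232.0]]
rib ((309.99249267578125, 182.3011474609375), (27.914836883544922, 93.33280181884766), 17.818889617919922)
[0.5639 0.2091 0.058 ] [0.08   0.0225 0.0806] [-168.5  102.4   12.7]
[[282.3999938964844, 222.5], [311.0, 133.60000610351562], [337.6000061035156, 142.10000610351562], [309.0, 231.0]]
```

Run:
```python
from h import *
import pickle
f=pickle.load(open("f1.pkl","rb"));im=f["frame"]
hsv=cv2.cvtColor(im,cv2.COLOR_BGR2HSV)
sat=hsv[...,1]>70; rib=sat&(hsv[...,0]<=15)
def edges(m,r0,r1,z,lab):
    L=[];Rr=[]
    for r in range(r0,r1):
        c=np.where(m[r,280:370])[0]+280
        L.append(ray(f,(c[0]-.5,r),z));Rr.append(ray(f,(c[-1]+.5,r),z))
    out=[]
    for e in(L,Rr):
        e=np.array(e)[:,:2];v=cv2.fitLine(e.astype(np.float32),cv2.DIST_HUBER,0,1e-4,1e-4).ravel();out.append(v)
        print(lab,np.degrees(np.arctan2(v[1],v[0])).round(2),v[2:].round(4))
    w=out[1][2:]-out[0][2:];print("width",np.linalg.norm(w).round(4),"mid",((out[0][2:]+out[1][2:])/2).round(4))
edges(sat,140,222,.018,"base");edges(rib,155,215,.058,"rib")
for c in(295,350): r=np.where(sat[110:250,c])[0]+110;print("base rows",r[0],r[-1],hsv[r[0]-1:r[0]+5,c,2],hsv[r[-1]-4:r[-1]+2,c,2],ray(f,(c,r[0]),.018).round(4),ray(f,(c,r[-1]+.5),.018).round(4))
r=np.where(rib[110:250,322])[0]+110;print("rib rows",r[0],r[-1],hsv[r[0]-1:r[0]+14,322,2],hsv[r[-1]-4:r[-1]+2,322,2],[ray(f,(322,a),.058).round(4) for a in(r[0],149,r[-1]+.5)])
```

```text
base 30.48 [0.582  0.1917]
base 30.35 [0.5473 0.2516]
width 0.0692 mid [0.5646 0.2217]
rib 30.54 [0.5713 0.211 ]
rib 30.66 [0.5515 0.229 ]
width 0.0267 mid [0.5614 0.22  ]
base rows 129 227 [ 80  73 112 125 125 124] [126 126 128 126 126 135] [0.535  0.1758 0.018 ] [0.6192 0.2219 0.018 ]
base rows 129 226 [ 82  96 131 139 136 136] [136 135 136 136 136 130] [0.5099 0.2192 0.018 ] [0.591  0.2684 0.018 ]
rib rows 141 231 [115  71  54  57  58  56  67  85  97 103 103 104 104 103 104] [105 106 107 105 107 117] [array([0.5277, 0.2003, 0.058 ]), array([0.5333, 0.2035, 0.058 ]), array([0.5956, 0.2394, 0.058 ])]
```

The block centre is (0.5637, 0.2212) with yaw 30.5°. Its measured size is 69 x 95 mm and the rib is 26.7 mm wide, which matches the description. Descending to grip the rib.

Emit:
play_rows(series=[[[0.0048,0.001,-0.03,0,0,0.4,1],[0,0,-0.04,0,0,0,1],[0,0,-0.04,0,0,0,1],[0,0,-0.04,0,0,0,1],[0,0,-0.02,0,0,0,1],[0,0,-0.008,0,0,0,1],[0,0,0,0,0,0,1]]])

```text
time: 2.5
tool_pos: [0.5628, 0.222, 0.0225]
tool_rot: [-0.001, -0.264, 0.965, 0.0]
contact_force: [0.7, -0.5, 1.3]
gripper_width: 0.999
grasp_force: 0.0
```

Emit:
play_rows(series=[[[0,0,0,0,0,0,0],[0,0,0,0,0,0,0],[0,0,0,0,0,0,0],[0,0,0,0,0,0,0],[0,0,0,0,0,0,0],[0,0,0,0,0,0,0],[0,0,0,0,0,0,0],[0,0,0,0,0,0,0]]])

```text
time: 3.3
tool_pos: [0.565, 0.2214, 0.0245]
tool_rot: [0.001, -0.263, 0.965, -0.0]
contact_force: [-1.0, -0.2, 6.5]
gripper_width: 0.295
grasp_force: 60.9
```

Gripped: width 0.295, 61 N, fingertips resting lightly on the base top. I'll lift, then carry the block to a spot past the stand's +x end so the wrist camera sees the stand clear of the block.

Emit:
play_rows(series=[[[0,0,0.005,0,0,0,0],[0,0,0.01,0,0,0,0],[0,0,0.03,0,0,0,0],[0,0,0.04,0,0,0,0],[0,0,0.04,0,0,0,0],[0,0,0.025,0,0,0,0],[0.002,-0.02,0,0,0,-3,0],[0.003,-0.036,0,0,0,-4.5,0],[0.003,-0.036,0,0,0,-4.5,0],[0.003,-0.036,0,0,0,-4.5,0]]])

```text
time: 4.3
tool_pos: [0.5744, 0.0922, 0.1732]
tool_rot: [-0.0, -0.121, 0.993, 0.0]
contact_force: [-0.0, 0.2, -1.6]
gripper_width: 0.298
grasp_force: 59.9
```

Emit:
play_rows(series=[[[0.003,-0.036,0,0,0,-4.5,0],[0.003,-0.036,0,0,0,-4.5,0],[0.003,-0.036,0,0,0,-4.5,0],[0.003,-0.036,0,0,0,-4.5,0],[0.003,-0.036,0,0,0,-4.5,0],[0.003,-0.036,0,0,0,-4.5,0],[0.003,-0.036,0,0,0,-4.5,0],[0.002,-0.036,0,0,0,-4.5,0],[0.001,-0.032,0,0,0,-3,0],[0,0,0,0,0,0,0]]])

```text
time: 5.3
tool_pos: [0.5984, -0.2303, 0.173]
tool_rot: [-0.0, 0.219, 0.976, -0.001]
contact_force: [-0.1, -0.1, -2.2]
gripper_width: 0.295
grasp_force: 59.9
```

Emit:
play_rows(series=[[[0,-0.03,0,0,0,0,0],[0,0,0,0,0,0,0],[0,0,0,0,0,0,0],[0,0,0,0,0,0,0]]])

```text
time: 5.7
tool_pos: [0.5989, -0.2556, 0.173]
tool_rot: [-0.0, 0.216, 0.976, 0.0]
contact_force: [-0.9, -0.0, -1.1]
gripper_width: 0.296
grasp_force: 60.0
```

Run:
```python
from h import *
import pickle
f=manip.grab_frame("wrist");pickle.dump(f,open("f2.pkl","wb"));cv2.imwrite("pics/w2.png",f["frame"])
s=manip.state();print(s["tool_pos"],s["tool_rot"],s["contact_force"],s["grasp_force"],s["time"])
```

```text
[ 0.59901323 -0.25553192  0.17312416] [-3.06359893e-04  2.15677456e-01  9.76464579e-01  2.59804229e-04] [-0.88305867  0.50530189 -1.13540537] 59.96212899684906 5.75
```

View pics/w2.png

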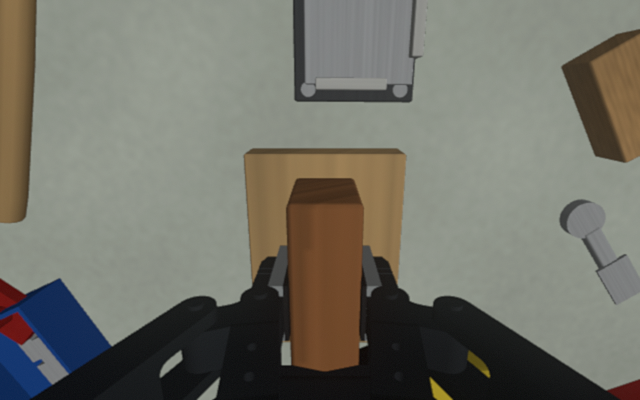

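The picture shows the held block at (325,220), square in the grip. The stand is at the top (355,50) with its end stop near row 85 and long stop near column 420, but it is cut off. I'll back up a little and raise the arm.

Emit:
play_rows(series=[[[-0.025,0.012,0.025,0,0,0,0],[-0.025,0.012,0.025,0,0,0,0],[0,0.008,0,0,0,0,0],[0,0,0,0,0,0,0],[0,0,0,0,0,0,0],[0,0,0,0,0,0,0]]])

```text
time: 6.35
tool_pos: [0.549, -0.2245, 0.2217]
tool_rot: [-0.001, 0.216, 0.976, 0.0]
contact_force: [-0.2, -0.1, -1.8]
gripper_width: 0.296
grasp_force: 60.1
```

Run:
```python
from h import *
import pickle
f=manip.grab_frame("wrist");pickle.dump(f,open("f3.pkl","wb"))
s=manip.state();print(s["tool_pos"],s["tool_rot"],s["contact_force"],s["grasp_force"],s["time"])
cv2.imwrite("pics/w3.png",cv2.convertScaleAbs(cv2.resize(f["frame"][0:190,220:460],None,fx=3.3,fy=3.1,interpolation=cv2.INTER_CUBIC),alpha=1.4))
```

```text
[ 0.54898072 -0.22461336  0.22172757] [-1.13826506e-03  2.16203692e-01  9.76347565e-01  3.17130158e-04] [ 0.02430433 -0.70174923 -2.05177075] 60.076385736465454 6.4
```

View pics/w3.png

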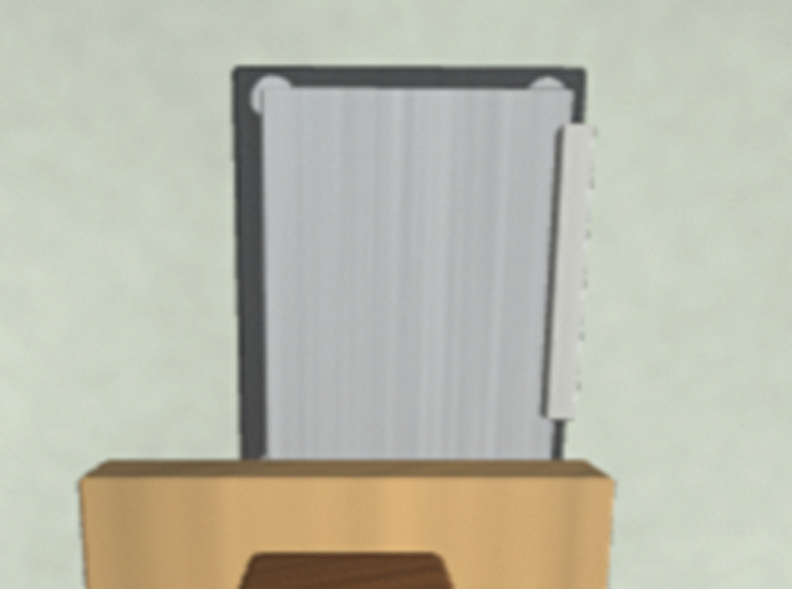

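The crop shows the plate's -x edge (crop row 88), its -y edge (crop column 265) and the whole long stop (column 560, rows 124 to 418). I'll fit lines to these edges to subpixel accuracy.

Run:
```python
from h import *
import pickle
f=pickle.load(open("f3.pkl","rb"));g=cv2.cvtColor(f["frame"],cv2.COLOR_BGR2GRAY).astype(float)
def sub(v,a,s): # subpixel peak of signed gradient
    d=s*np.gradient(v); i=int(np.argmax(d)); 
    if 0<i<len(d)-1:
        y0,y1,y2=d[i-1:i+2]; den=y0-2*y1+y2; i=i+(.5*(y0-y2)/den if den else 0)
    return a+i
def fit(pts,z):
    P=np.array([ray(f,p,z)[:2] for p in pts],np.float32);v=cv2.fitLine(P,cv2.DIST_HUBER,0,1e-4,1e-4).ravel()
    if v[0]<0 and abs(v[0])>abs(v[1]): v[:2]*=-1
    return v
Lp=fit([(sub(g[r,292:308],292,1),r) for r in range(36,140)],.048)      # plate -y edge
Tp=fit([(c,sub(g[20:36,c],20,1)) for c in list(range(312,378))],.048)    # plate -x edge
So=fit([(sub(g[r,392:405],392,1),r) for r in range(44,130)],.058)      # stop outer edge? 
Si=fit([(sub(g[r,380:395],380,1),r) for r in range(44,130)],.058)      # stop inner top edge
for n,v in(("L",Lp),("T",Tp),("So",So),("Si",Si)): print(n,np.degrees(np.arctan2(v[1],v[0])).round(2),v[2:].round(4))
def prof(r): print(r,g[r,288:306].astype(int),g[r,378:406].astype(int))
prof(60);prof(120);print(g[18:48,330].astype(int));print(g[30:48,396].astype(int),g[125:142,390].astype(int))
yaw=np.arctan2(Lp[1],Lp[0]);ex=np.array([np.cos(yaw),np.sin(yaw)]);ey=np.array([-ex[1],ex[0]])
oL=Lp[2:]@ey+.039;oS=Si[2:]@ey-.035;oT=Tp[2:]@ex+.052
print("y-origin from plate edge, stop face:",oL,oS,"x from edge",oT)
for ax in(1,): 
    e1=ray(f,(394,sub(g[34:46,394],34,1)),.058)[:2]@ex+.042;e2=ray(f,(390,sub(g[126:142,390],126,-1)),.058)[:2]@ex-.034;print("x from stop ends",e1,e2)
for o in(oL,oS): print("origin",(oT*ex+o*ey).round(4))
print("yaw",np.degrees(yaw))
```

```text
L -25.24 [ 0.4684 -0.2097]
T 64.63 [ 0.4374 -0.1643]
So -24.9 [ 0.4991 -0.1356]
Si -25.22 [ 0.4924 -0.1392]
60 [145 147 130  71  46  54  57  56  55  53  55  80 120 133 134 135 135 134] [130 130 129 130 130 132 133 132 123  97  72  92 132 142 143 141 142 144
 144 145 141 133 144 148 148 148 148 148]
120 [145 145 146 133  80  47  53  55  53  54  52  57  85 125 134 134 133 130] [131 133 134 132 132 120  87  73 103 138 142 141 141 141 142 143 142 140
 146 147 148 147 146 146 147 148 149 150]
[147 150 142  90  54  54  56  56  53  64 102 130 134 132 132 132 131 132
 132 131 133 132 132 132 131 132 132 132 131 132]
[ 63  65  70  71  70  71  78  80  79  94 132 145 144 144 144 144 144 144] [140 141 140 140 140 140 140 141 144 134  89  68  70  78  81  79  80]
y-origin from plate edge, stop face: 0.0490113 0.049056735 x from edge 0.51774746
x from stop ends 0.5174901626362539 0.5170805839614909
origin [ 0.4892 -0.1764]
origin [ 0.4892 -0.1764]
yaw -25.240738
```

The fits agree with each other to 0.5 mm: stand origin (0.489, -0.176), yaw -25.25°. I'll go above a point 6 mm clear of both stops and descend.

Emit:
play_rows(series=[[[-0.0335,0.0225,0,0,0,-0.3,0],[-0.0335,0.022,0,0,0,0,0],[0,0,-0.03,0,0,0,0],[0,0,-0.04,0,0,0,0],[0,0,-0.04,0,0,0,0],[0,0,-0.02,0,0,0,0],[0,0,-0.006,0,0,0,0],[0,0,0,0,0,0,0],[0,0,0,0,0,0,0],[0,0,0,0,0,0,0]]])

```text
time: 7.4
tool_pos: [0.4835, -0.181, 0.0893]
tool_rot: [0.002, 0.219, 0.976, -0.0]
contact_force: [0.3, 0.6, -0.9]
gripper_width: 0.295
grasp_force: 60.0
```

```bash
cat > st.py <<'E'
from h import *
s=manip.state();p=s["tool_pos"];a=np.radians(-25.25);ex=np.array([np.cos(a),np.sin(a)]);ey=np.array([-ex[1],ex[0]])
d=p[:2]-[.4892,-.1764];q=s["tool_rot"];F=s["contact_force"]
print("t",s["time"],"pos",p.round(4),"stand xy mm",(1e3*d@ex).round(2),(1e3*d@ey).round(2),"yaw",(2*np.degrees(np.arctan2(q[2],q[1]))-90).round(2),q.round(4),"F ex,ey,z",(F[:2]@ex).round(1),(F[:2]@ey).round(1),F[2].round(1),"M",s["ft_torque"].round(2))
E
python3 st.py
```

```text
t 7.4 pos [ 0.4835 -0.181   0.0893] stand xy mm -3.2 -6.6 yaw 64.72 [ 1.700e-03  2.188e-01  9.758e-01 -5.000e-04] F ex,ey,z 0.1 0.7 -0.9 M [-0.06  0.01  0.01]
```

Emit:
play_rows(series=[[[-0.0027,0.0013,-0.004,0,0,0,0],[0,0,-0.004,0,0,0,0],[0,0,0,0,0,0,0],[0,0,0,0,0,0,0]]])

```text
time: 7.8
tool_pos: [0.4792, -0.1788, 0.0791]
tool_rot: [-0.0, 0.219, 0.976, 0.0]
contact_force: [-0.1, -0.3, -1.3]
gripper_width: 0.296
grasp_force: 60.0
```

Emit:
play_rows(series=[[[0,0,-0.001,0,0,0,0],[0,0,-0.001,0,0,0,0],[0,0,0,0,0,0,0]]])

```text
time: 8.1
tool_pos: [0.4793, -0.1789, 0.0771]
tool_rot: [-0.0, 0.219, 0.976, 0.0]
contact_force: [-0.3, -0.2, -2.0]
gripper_width: 0.293
grasp_force: 60.0
```

Emit:
play_rows(series=[[[0,0,-0.001,0,0,0,0],[0,0,-0.001,0,0,0,0],[0,0,0,0,0,0,0]]])

```text
time: 8.4
tool_pos: [0.4793, -0.1789, 0.0751]
tool_rot: [-0.0, 0.219, 0.976, 0.0]
contact_force: [-0.2, 0.2, -2.8]
gripper_width: 0.297
grasp_force: 60.0
```

Emit:
play_rows(series=[[[0,0,-0.0005,0,0,0,0],[0,0,-0.0005,0,0,0,0],[0,0,0,0,0,0,0]]])

```text
time: 8.7
tool_pos: [0.4794, -0.1789, 0.0742]
tool_rot: [-0.0, 0.219, 0.976, 0.0]
contact_force: [-0.4, 0.4, -1.9]
gripper_width: 0.293
grasp_force: 60.0
```

Emit:
play_rows(series=[[[0,0,-0.0005,0,0,0,0],[0,0,-0.0003,0,0,0,0],[0,0,0,0,0,0,0]]])

```text
time: 9.0
tool_pos: [0.4794, -0.1789, 0.0734]
tool_rot: [-0.0, 0.219, 0.976, 0.0]
contact_force: [0.4, -0.6, -2.4]
gripper_width: 0.295
grasp_force: 60.0
```

Emit:
play_rows(series=[[[0,0,-0.0005,0,0,0,0],[0,0,0,0,0,0,0],[0,0,0,0,0,0,0]]])

```text
time: 9.3
tool_pos: [0.4794, -0.179, 0.073]
tool_rot: [-0.0, 0.219, 0.976, -0.0]
contact_force: [0.1, 0.4, -1.9]
gripper_width: 0.293
grasp_force: 60.0
```

Emit:
play_rows(series=[[[0,0,-0.0005,0,0,0,0],[0,0,0,0,0,0,0],[0,0,0,0,0,0,0]]])

```text
time: 9.6
tool_pos: [0.4795, -0.179, 0.0726]
tool_rot: [0.0, 0.219, 0.976, -0.0]
contact_force: [1.0, -0.3, -2.2]
gripper_width: 0.295
grasp_force: 60.2
```

Emit:
play_rows(series=[[[0,0,-0.0005,0,0,0,0],[0,0,0,0,0,0,0],[0,0,0,0,0,0,0]]])

```text
time: 9.9
tool_pos: [0.4796, -0.179, 0.0725]
tool_rot: [0.0, 0.219, 0.976, -0.0]
contact_force: [-2.3, 1.9, 3.3]
gripper_width: 0.293
grasp_force: 60.6
```

Emit:
play_rows(series=[[[0,0,-0.0005,0,0,0,0],[0,0,0,0,0,0,0],[0,0,0,0,0,0,0]]])

```text
time: 10.2
tool_pos: [0.4797, -0.1791, 0.0725]
tool_rot: [0.0, 0.219, 0.976, -0.0]
contact_force: [-4.1, 1.0, 6.4]
gripper_width: 0.297
grasp_force: 61.3
```

The block touched the plate at z = 0.0725. I'll relieve the downward load, then slide towards the long stop.

Emit:
play_rows(series=[[[0,0,0.0008,0,0,0,0],[0,0,0,0,0,0,0],[0,0,0,0,0,0,0]]])

```text
time: 10.5
tool_pos: [0.4797, -0.1791, 0.0725]
tool_rot: [0.0, 0.219, 0.976, -0.0]
contact_force: [-0.6, 0.2, 2.5]
gripper_width: 0.298
grasp_force: 60.7
```

Emit:
play_rows(series=[[[0.0004,0.0009,0,0,0,0,0],[0.0004,0.0009,0,0,0,0,0],[0.0004,0.0009,0,0,0,0,0],[0,0,0,0,0,0,0]]])

```text
time: 10.9
tool_pos: [0.4809, -0.1764, 0.0725]
tool_rot: [0.0, 0.219, 0.976, -0.0]
contact_force: [-0.4, -1.3, 2.5]
gripper_width: 0.293
grasp_force: 60.7
```

```bash
python3 st.py
```

```text
t 10.9 pos [ 0.4809 -0.1764  0.0725] stand xy mm -7.52 -3.52 yaw 64.73 [ 3.000e-04  2.188e-01  9.758e-01 -2.000e-04] F ex,ey,z 0.2 -1.3 2.5 M [-0.29 -0.04 -0.02]
```

Emit:
play_rows(series=[[[0.0004,0.0009,0.0003,0,0,0,0],[0.0004,0.0009,0,0,0,0,0],[0,0,0,0,0,0,0]]])

```text
time: 11.2
tool_pos: [0.4814, -0.1743, 0.0725]
tool_rot: [-0.0, 0.219, 0.976, 0.0]
contact_force: [0.3, -0.4, 1.1]
gripper_width: 0.296
grasp_force: 60.4
```

Emit:
play_rows(series=[[[0.0002,0.00045,0,0,0,0,0],[0.0002,0.00045,0,0,0,0,0],[0,0,0,0,0,0,0]]])

```text
time: 11.5
tool_pos: [0.4816, -0.1737, 0.0725]
tool_rot: [-0.0, 0.219, 0.976, -0.0]
contact_force: [-1.0, -2.0, 0.7]
gripper_width: 0.296
grasp_force: 60.5
```

```bash
python3 st.py
```

```text
t 11.5 pos [ 0.4816 -0.1737  0.0725] stand xy mm -7.97 -0.82 yaw 64.73 [-2.000e-04  2.187e-01  9.758e-01 -3.000e-04] F ex,ey,z -0.1 -2.3 0.7 M [-0.48  0.05 -0.01]
```

Emit:
play_rows(series=[[[0.0002,0.00045,0,0,0,0,0],[0,0,0,0,0,0,0],[0,0,0,0,0,0,0]]])

```text
time: 11.8
tool_pos: [0.4817, -0.1737, 0.0726]
tool_rot: [-0.0, 0.219, 0.976, -0.001]
contact_force: [-2.6, -4.1, 0.7]
gripper_width: 0.297
grasp_force: 60.4
```

Emit:
play_rows(series=[[[0.0002,0.00045,0,0,0,0,0],[0,0,0,0,0,0,0],[0,0,0,0,0,0,0]]])

```text
time: 12.1
tool_pos: [0.4817, -0.1737, 0.0726]
tool_rot: [-0.0, 0.219, 0.976, -0.001]
contact_force: [-3.3, -5.8, 1.2]
gripper_width: 0.296
grasp_force: 60.4
```

```bash
python3 st.py
```

```text
t 12.1 pos [ 0.4817 -0.1737  0.0726] stand xy mm -7.95 -0.75 yaw 64.73 [-4.000e-04  2.187e-01  9.758e-01 -1.300e-03] F ex,ey,z -0.5 -6.6 1.2 M [-1.06  0.44 -0.  ]
```

That's the long stop: no further motion, force rising. I'll press to about 9 N and hold for half a second.

Emit:
play_rows(series=[[[0.0003,0.0005,0,0,0,0,0],[0,0,0,0,0,0,0],[0,0,0,0,0,0,0],[0,0,0,0,0,0,0]]])

```text
time: 12.5
tool_pos: [0.4817, -0.1737, 0.0727]
tool_rot: [-0.001, 0.219, 0.976, -0.002]
contact_force: [-4.5, -7.2, 1.5]
gripper_width: 0.295
grasp_force: 60.4
```

Emit:
play_rows(series=[[[0,0,0,0,0,0,0],[0,0,0,0,0,0,0],[0,0,0,0,0,0,0]]])

```text
time: 12.8
tool_pos: [0.4817, -0.1736, 0.0727]
tool_rot: [-0.001, 0.219, 0.976, -0.002]
contact_force: [-3.9, -6.9, 2.1]
gripper_width: 0.296
grasp_force: 60.4
```

```bash
python3 st.py
```

```text
t 12.8 pos [ 0.4817 -0.1736  0.0727] stand xy mm -7.96 -0.7 yaw 64.74 [-7.000e-04  2.186e-01  9.758e-01 -1.800e-03] F ex,ey,z -0.6 -7.9 2.1 M [-1.33  0.63 -0.04]
```

Pressed at about 8 N for over 0.6 s. I'll ease to light contact and slide along the stop.

Emit:
play_rows(series=[[[-0.0004,-0.0008,0,0,0,0,0],[0,0,0,0,0,0,0],[0.0009,-0.00042,0,0,0,0,0],[0.0009,-0.00042,0,0,0,0,0],[0.0009,-0.00042,0,0,0,0,0],[0.0009,-0.00042,0,0,0,0,0],[0,0,0,0,0,0,0]]])

```text
time: 13.5
tool_pos: [0.4841, -0.1749, 0.0728]
tool_rot: [-0.002, 0.219, 0.976, -0.001]
contact_force: [-8.1, -3.3, 7.0]
gripper_width: 0.297
grasp_force: 61.3
```

```bash
python3 st.py
```

```text
t 13.5 pos [ 0.4841 -0.1749  0.0728] stand xy mm -5.24 -0.79 yaw 64.74 [-2.300e-03  2.186e-01  9.758e-01 -6.000e-04] F ex,ey,z -5.9 -6.5 7.0 M [-0.55  1.16  0.05]
```

The block is nosing down and bearing about 9 N, so I'll relieve it before going on.

Emit:
play_rows(series=[[[-0.0003,-0.0006,0.0007,0,0,0,0],[0,0,0,0,0,0,0],[0,0,0,0,0,0,0]]])

```text
time: 13.8
tool_pos: [0.4842, -0.175, 0.0727]
tool_rot: [-0.002, 0.219, 0.976, 0.0]
contact_force: [-5.4, -2.5, 2.4]
gripper_width: 0.294
grasp_force: 60.4
```

```bash
python3 st.py
```

```text
t 13.8 pos [ 0.4842 -0.175   0.0727] stand xy mm -5.12 -0.82 yaw 64.73 [-0.0016  0.2187  0.9758  0.    ] F ex,ey,z -3.8 -4.6 2.4 M [-0.39  0.77  0.06]
```

Emit:
play_rows(series=[[[0.0008,-0.0005,0.0003,0,0,0,0],[0.0009,-0.00045,0,0,0,0,0],[0.0009,-0.00042,0,0,0,0,0],[0,0,0,0,0,0,0]]])

```text
time: 14.2
tool_pos: [0.4875, -0.1764, 0.0728]
tool_rot: [-0.001, 0.219, 0.976, 0.0]
contact_force: [-4.1, -3.3, -2.9]
gripper_width: 0.294
grasp_force: 59.9
```

```bash
python3 st.py
```

```text
t 14.2 pos [ 0.4875 -0.1764  0.0728] stand xy mm -1.55 -0.78 yaw 64.73 [-8.000e-04  2.188e-01  9.758e-01  0.000e+00] F ex,ey,z -2.3 -4.7 -2.9 M [-0.61  0.58 -0.  ]
```

Emit:
play_rows(series=[[[0.0009,-0.00042,-0.0003,0,0,0,0],[0,0,0,0,0,0,0],[0,0,0,0,0,0,0]]])

```text
time: 14.5
tool_pos: [0.4887, -0.177, 0.0729]
tool_rot: [-0.0, 0.219, 0.976, -0.0]
contact_force: [-2.7, -4.5, -3.5]
gripper_width: 0.297
grasp_force: 59.8
```

Emit:
play_rows(series=[[[0.0009,-0.00042,0,0,0,0,0],[0,0,0,0,0,0,0],[0,0,0,0,0,0,0]]])

```text
time: 14.8
tool_pos: [0.4897, -0.1775, 0.0731]
tool_rot: [-0.0, 0.219, 0.976, -0.0]
contact_force: [-3.4, -4.3, -3.3]
gripper_width: 0.295
grasp_force: 59.8
```

```bash
python3 st.py
```

```text
t 14.8 pos [ 0.4897 -0.1775  0.0731] stand xy mm 0.89 -0.79 yaw 64.72 [-2.000e-04  2.188e-01  9.758e-01 -1.000e-04] F ex,ey,z -1.2 -5.3 -3.3 M [-0.72  0.7   0.06]
```

Emit:
play_rows(series=[[[0.00045,-0.0002,-0.0004,0,0,0,0],[0,0,0,0,0,0,0],[0,0,0,0,0,0,0]]])

```text
time: 15.1
tool_pos: [0.4899, -0.1776, 0.0731]
tool_rot: [-0.001, 0.219, 0.976, -0.0]
contact_force: [-5.5, -2.8, -0.2]
gripper_width: 0.299
grasp_force: 60.3
```

Emit:
play_rows(series=[[[0.00045,-0.0002,-0.0002,0,0,0,0],[0,0,0,0,0,0,0],[0,0,0,0,0,0,0]]])

```text
time: 15.4
tool_pos: [0.49, -0.1776, 0.073]
tool_rot: [-0.001, 0.219, 0.976, 0.0]
contact_force: [-7.9, -1.9, 1.6]
gripper_width: 0.292
grasp_force: 60.6
```

```bash
python3 st.py
```

```text
t 15.4 pos [ 0.49   -0.1776  0.073 ] stand xy mm 1.21 -0.79 yaw 64.72 [-1.200e-03  2.188e-01  9.758e-01  1.000e-04] F ex,ey,z -6.3 -5.1 1.6 M [-0.47  1.33  0.01]
```

That's the end stop, at x = +1.2 mm. Pressing to about 9 N and holding.

Emit:
play_rows(series=[[[0.0006,-0.0003,0,0,0,0,0],[0,0,0,0,0,0,0],[0,0,0,0,0,0,0],[0,0,0,0,0,0,0]]])

```text
time: 15.8
tool_pos: [0.49, -0.1777, 0.073]
tool_rot: [-0.002, 0.219, 0.976, 0.0]
contact_force: [-9.4, -1.3, 2.9]
gripper_width: 0.299
grasp_force: 60.7
```

Emit:
play_rows(series=[[[0,0,0,0,0,0,0],[0,0,0,0,0,0,0],[0,0,0,0,0,0,0]]])

```text
time: 16.1
tool_pos: [0.49, -0.1776, 0.073]
tool_rot: [-0.002, 0.219, 0.976, 0.0]
contact_force: [-9.6, -1.7, 2.7]
gripper_width: 0.297
grasp_force: 60.7
```

```bash
python3 st.py
```

```text
t 16.1 pos [ 0.49   -0.1776  0.073 ] stand xy mm 1.25 -0.78 yaw 64.73 [-2.100e-03  2.188e-01  9.758e-01  2.000e-04] F ex,ey,z -7.9 -5.6 2.7 M [-0.33  1.65  0.02]
```

Both stops are pressed home. I'll ease the side loads, then check before releasing.

Emit:
play_rows(series=[[[-0.0006,-0.0001,0,0,0,0,0],[-0.0006,-0.0001,0,0,0,0,0],[0,0,0,0,0,0,0]]])

```text
time: 16.4
tool_pos: [0.4899, -0.1777, 0.0728]
tool_rot: [-0.0, 0.219, 0.976, 0.001]
contact_force: [-5.8, 0.9, 0.7]
gripper_width: 0.295
grasp_force: 60.3
```

```bash
python3 st.py
```

```text
t 16.4 pos [ 0.4899 -0.1777  0.0728] stand xy mm 1.17 -0.85 yaw 64.71 [-5.000e-04  2.189e-01  9.757e-01  7.000e-04] F ex,ey,z -5.6 -1.7 0.7 M [0.01 0.97 0.03]
```

Emit:
play_rows(series=[[[-0.0005,0.0002,-0.0002,0,0,0,0],[0,0,0,0,0,0,0]]])

```text
time: 16.6
tool_pos: [0.4898, -0.1777, 0.0727]
tool_rot: [0.0, 0.219, 0.976, 0.001]
contact_force: [-3.9, 0.9, 0.6]
gripper_width: 0.299
grasp_force: 60.4
```

```bash
python3 st.py
```

```text
t 16.6 pos [ 0.4898 -0.1777  0.0727] stand xy mm 1.11 -0.9 yaw 64.72 [1.000e-04 2.188e-01 9.758e-01 5.000e-04] F ex,ey,z -3.9 -0.9 0.6 M [0.12 0.66 0.1 ]
```

Emit:
play_rows(series=[[[0.0001,0.0003,0,0,0,0,0],[0,0,0,0,0,0,0],[0,0,0,0,0,0,0.35],[0,0,0,0,0,0,0.45],[0,0,0,0,0,0,0.55],[0,0,0,0,0,0,0.55]]])

```text
time: 17.2
tool_pos: [0.4903, -0.178, 0.0729]
tool_rot: [0.001, 0.219, 0.976, -0.0]
contact_force: [-0.4, 0.2, -0.0]
gripper_width: 0.546
grasp_force: 0.0
```

```bash
python3 st.py
```

```text
t 17.2 pos [ 0.4903 -0.178   0.0729] stand xy mm 1.69 -0.99 yaw 64.72 [ 7.000e-04  2.189e-01  9.758e-01 -1.000e-04] F ex,ey,z -0.4 0.0 -0.0 M [-0.01  0.06 -0.01]
```

Released with zero force. I'll retreat straight up and look.

Emit:
play_rows(series=[[[0,0,0.01,0,0,0,0.6],[0,0,0.02,0,0,0,0.6],[0,0,0.03,0,0,0,0.6],[0,0,0.04,0,0,0,0.6],[0,0,0.03,0,0,0,0.6],[0,0,0,0,0,0,0.6],[0,0,0,0,0,0,0.6]]])

```text
time: 17.9
tool_pos: [0.4903, -0.1781, 0.204]
tool_rot: [0.001, 0.219, 0.976, -0.0]
contact_force: [-0.3, -1.0, -0.7]
gripper_width: 0.604
grasp_force: 0.0
```

```bash
python3 - <<'E'
from h import *
import pickle
f=manip.grab_frame("wrist");pickle.dump(f,open("f4.pkl","wb"))
cv2.imwrite("pics/w4.png",cv2.convertScaleAbs(cv2.resize(f["frame"][80:280,220:450],None,fx=3,fy=3,interpolation=cv2.INTER_CUBIC),alpha=1.4))
E
python3 st.py
```

```text
t 17.95 pos [ 0.4895 -0.1777  0.2023] stand xy mm 0.81 -1.05 yaw 64.72 [-1.000e-04  2.188e-01  9.758e-01  1.000e-04] F ex,ey,z -0.2 -0.3 -0.7 M [ 0.    0.01 -0.08]
```

View pics/w4.png

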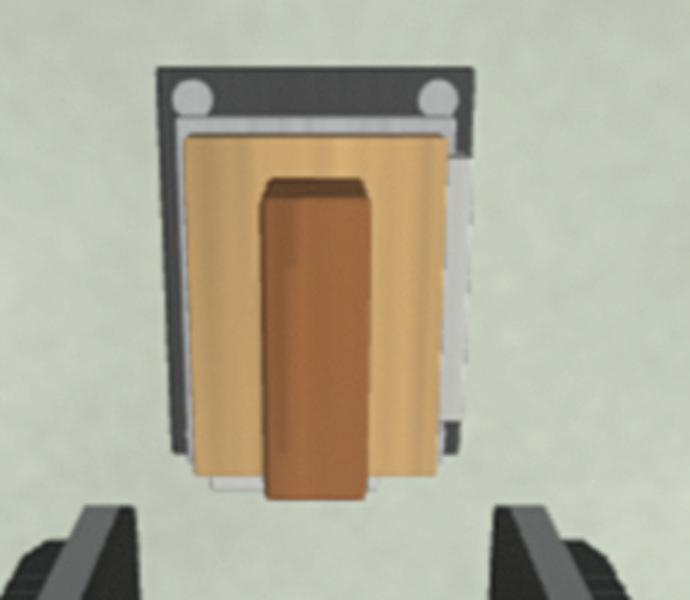

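The picture shows the block flush at both stops, with an even rim of plate on the -x side (row 117 to 136) and the -y side. A quick numeric check of the rims and squareness:

Run:
```python
from h import *
import pickle
f=pickle.load(open("f4.pkl","rb"));im=f["frame"];s=cv2.cvtColor(im,cv2.COLOR_BGR2HSV)[...,1].astype(int);g=cv2.cvtColor(im,cv2.COLOR_BGR2GRAY).astype(int)
a=np.radians(-25.25);ex=np.array([np.cos(a),np.sin(a)]);ey=np.array([-ex[1],ex[0]])
def loc(p,z): d=ray(f,p,z)[:2]-[.4892,-.1764];return np.array([d@ex,d@ey])*1e3
def x50(v,a0): 
    t=(v.min()+v.max())/2;i=np.argmax(v>t);return a0+i-1+(t-v[i-1])/(v[i]-v[i-1])
L=np.array([loc((x50(s[r,276:295],276),r),.066) for r in range(132,232,4)])
R=np.array([loc((375-x50(s[r,355:376][::-1],0),r),.066) for r in range(132,232,4)])
P=np.array([loc((x50(g[r,274:284],274),r),.048) for r in range(132,215,4)])
T=np.array([loc((c,x50(s[118:130,c],118)),.057) for c in list(range(285,302,3))+list(range(348,366,3))])
Q=np.array([loc((c,x50(g[112:123,c],112)),.048) for c in range(290,365,5)])
an=lambda A,i:np.degrees(np.polyfit(A[:,i],A[:,1-i],1)[0]).round(2)
print("base y",L[:,1].mean().round(2),an(L,0),R[:,1].mean().round(2),an(R,0),"plate y",P[:,1].mean().round(2),an(P,0))
print("base -x end",T[:,0].mean().round(2),an(T,1),"plate",Q[:,0].mean().round(2),an(Q,1))
```

```text
base y -34.98 -0.01 34.44 -0.01 plate y -43.5 -8.57
base -x end -48.51 -0.12 plate -52.86 0.98
```

The base sits at y = -35.0 to +34.4 mm and x = -48.5 mm, square within 0.1°, with a rim of about 4 mm, so it is home. Handing in.

```bash
python3 -c "
from plant import manip
print(manip.job_done())"
```

```text
the job is handed in; nothing more can be done
None
```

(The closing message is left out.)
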